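# Prop the specimen bin's flap and fetch the orange jar

## Robot

A 6-joint arm with a two-finger parallel gripper is mounted at the origin on the work surface. World frame = base frame: x ahead of the robot, y to its left, z up, the work surface at z = 0. Lengths are in m, angles in rad, forces in N, time in s.
With the tool pointing down it reaches from about 0.3 to 0.875 m from the base axis. Payload 6.4 kg.
Tool frame: the origin (TCP) lies between the finger pads; the fingertips stand 19 mm ahead of it and the grasp point (between the pads) is the TCP (ctrl.tips_ahead is the z of the fingertips in the tool frame, in m); z points along the fingers, y is the line along which they close (so a half turn about z gives the same grasp; the last joint's range is limited). The gripper opens to 85 mm and grips with 20 to 120 N. Pads are 22 mm wide; open, the fingers measure 114 mm over their backs; the gripper's body (76 mm by 85 mm) begins 54 mm behind the grasp point. The pads swing forward as they close: fully open they stand 13 mm farther back than shut.
Start: joints at [1.139, 0.181, 1.607, -0, 1.354, -0.206], TCP at [0.129, 0.56, 0.25] pointing down, gripper open.
Joint ranges: [-2.99, 2.99], [-0.89, 2.07], [0.3, 2.58], [-1.14, 4.28], [0, 2.63], [-3.12, 3.12]. Speed limits (rad/s): [2.57, 2.57, 3.01, 3.14, 3.14, 3.14].

## Interface

Orientations are given as a unit quaternion [w, x, y, z].
In Python, from bench import readout, vision, ctrl gives the robot as it stands.
- The arm moves only by the tool play_rows, never from a script. Its arguments are lists of equal length, an entry for each row: "xyz": the shift along the tool's x, y, z in mm, a list of three; "rot": the turn, a rotation vector about the tool's x, y, z in rad, a list of three; "grip": the opening, from 0 (shut) to 1 (fully open). In form: {"xyz": [[x, y, z], ...], "rot": [[rx, ry, rz], ...], "grip": [grip, ...]}. A call has exactly 10 rows; each row is the pose to reach, as a shift and turn from the pose commanded when the call began, along the tool's axes at that moment; what a row does not reach only later rows make up. A row lasts 1/8 s, in which the tool goes at most 62.5 mm and 10.7 degrees, less where a joint would pass 70% of its speed; a pose out of reach is approached as far as the arm can. A call with a gripper value outside its range is refused whole. The fingers move at their own pace and stop on an object; the grip force is fixed at half the most. Time passes only in rows, so rows that repeat a pose let the fingers close, or fill a call up. It gives the time, the measured TCP pose, the force, the opening and the grip force at its end, in the units of the state.
- readout.get_obs(): the state, without advancing time (a new reading comes with each control period).
- vision.camera(name): name is "scene" or "top"; returns a dict with "color" (384x512x3 uint8, red, green, blue), "depth" (384x512 float32, m along the optical axis (not along the pixel's ray), 0 where there is no reading), "camera_matrix" (3x3 intrinsics, pixels), "extrinsics" (4x4, takes a point from camera to world coordinates). Camera axes: x right, y down, z forward; pixel columns grow to the right and rows downward; lengths in m; the calibration is good to about 2 mm. A picture is of the moment at which its call begins.
- ctrl.hand_in(): hands the job in; it is judged then, once.
The state is a dict: "time_s": time; "q": joint angles; "dq": joint speeds; "joint_efforts": joint torques, N m; "eef_pos": TCP position; "eef_rot": TCP orientation; "wrist_force": force on the tool from outside, world axes, zero at the start; "torque": the same for the moment, N m; "opening": opening from 0.0 (shut) to 1.0 (fully open); "grasp_force": force on a finger pad.
Only numpy, scipy, OpenCV 4.12 (cv2) and the standard library are available. Lean on these libraries where they do the work, as an engineer would, in place of code of your own. Each camera call takes 0.05 s, during which the arm holds its last target. There are 200 camera calls.

## Task

Use the brass weight to prop the specimen bin's spring-closed blue flap wide open, about square to the bin's front or further, and let go so that the standing weight alone holds it. Then take the orange-capped jar out through the opening, keep it upright, and lower it gently into the white tray to stand on its floor. Leave the flap propped like that, and leave the green-capped and black-capped jars where they are.

Things in the scene. Friction and masses are not known exactly. Their poses are not given: they have to be found in the camera images.
- bin: White wire-topped specimen bin, fixed. Origin: on the table, middle of its open front edge; +x into the bin, y along the front, z up. Inside 220 mm wide (y -110 to 110), 155 mm deep, floor 6 mm above the table. Side walls 5 mm thick, 60 mm high over the whole depth, with clear walls up to 165 mm from 50 mm behind the front. Bars close the back.
- flap (a joint): Angle (rad) of the upright blue flap closing the bin's front: 0 closed, grows as its free end swings out towards the robot (bin -x), stop at 2.0; 1.57 is square to the front. A spring always closes it (0.04 N m closed, 0.12 N m at 1.6 rad). Panel 235 mm long from the hinge line, 6 mm thick, 12 to 112 mm above the table; the yellow tab continues it to 310 mm.
- hinge (a point): On the flap's vertical hinge line and mid-plane, 62 mm above the table, at the bin's left front corner (bin x = -6, y = 121 mm), inside a post 12 mm thick and 120 mm high. At angle q, in bin axes, the flap points from here along (-sin q, -cos q) and its inner face looks along (cos q, -sin q).
- tab (a point): Centre of the yellow tab at the flap's free end: 75 mm long, 50 mm high (12 to 62 mm above the table), 6 mm thick, 272.5 mm from the hinge line. Closed, it sticks out past the bin's right wall (bin y -114 to -189 mm) with free space behind: something brought down behind it and drawn towards the robot swings the flap open.
- weight_mid (a point): Loose brass weight, 0.6 to 0.95 kg, upright on the table; the point is its centre, 50 mm above its underside. Round foot 64 mm in diameter, 35 mm high, tapering within 5 mm to a round neck 34 mm in diameter up to 100 mm high: grip the neck. z up. Standing, it does not slide under the flap's spring.
- jar_orange_mid (a point): Loose white jar with orange cap, to be fetched: upright cylinder 38 mm in diameter, 70 mm high (cap the top 16 mm, same diameter), 90 g; the point is its centre, 35 mm above its underside. z up. On the bin's floor about 54 mm behind the front, either in the right half or just left of the middle; the green-capped jar has the other place.
- jar_green_mid (a point): The green-capped jar in the bin, same shape and size, to be left where it stands; the point is its centre. At least 82 mm between the two jars' centres.
- jar_white_mid (a point): A black-capped jar of the same size already standing in the tray, near one corner; leave it. The point is its centre.
- tray: White open tray, fixed, outside 260 mm (its x) by 180 mm (its y), walls 4 mm thick and 40 mm high, floor 4 mm above the table. Origin: centre of its underside; z up. The black-capped jar stands about (85, -50) mm from the middle and a small black beetle about (-85, -60) mm; the middle and the +y side are free.
- roof_edge (a point): Middle of the front crossbar of the bin's fixed roof: steel bars 28 mm apart, 165 mm above the table, from 50 mm behind the front to the back. It keeps hands from coming straight down on the jars: lean the tool 30 to 40 degrees, fingers pointing into the bin, and come in through the front, slanting down.

How it is judged:
On the way, in this order (a step that is already met when the one before it is completed fails the run):
1. the flap stands wide open (more than 1.2 rad), held by the upright weight alone, robot clear of both (value of joint flap above 1.2 rad and contact force between weight and flap above 0.05 N and contact force between each of the arm, the fingers and flap below 0.05 N and contact force between each of the fingers, the arm and weight below 0.05 N and angle between weight_mid's own z axis and vertical below 0.2 rad), for 0.4 s.
2. the orange jar, in the gripper, is carried clear of its place in the bin with the flap still open (distance of jar_orange_mid from where it was at the start of the episode above 0.12 m and value of joint flap above 1.2 rad and contact force between the fingers and jar_orange above 0.2 N), for 0.05 s.
3. the jar is lowered by the gripper to within 15 mm of the tray's floor, not dropped (z of jar_orange_mid in the frame of tray below 0.054 m and x of jar_orange_mid in the frame of tray between -0.115 and 0.115 m and y of jar_orange_mid in the frame of tray between -0.075 and 0.075 m and contact force between the fingers and jar_orange above 0.2 N), for 0.05 s.
At the end, for the whole second after the job is handed in: Orange jar released, at rest, upright (0.15 rad) on the tray floor (centre within +-115, +-75 mm of its middle, under 6 mm high); flap over 1.2 rad open, resting on the still, upright (0.2 rad) weight; green- and black-capped jars within 40 mm of their starts (x of jar_orange_mid in the frame of tray between -0.115 and 0.115 m and y of jar_orange_mid in the frame of tray between -0.075 and 0.075 m and z of jar_orange_mid in the frame of tray below 0.045 m and angle between jar_orange_mid's own z axis and vertical below 0.15 rad and linear speed of each of jar_orange, weight below 0.02 m/s and value of joint flap above 1.2 rad and contact force between weight and flap above 0.05 N and angle between weight_mid's own z axis and vertical below 0.2 rad and distance of each of jar_green_mid, jar_white_mid from where it was at the start of the episode below 0.04 m); the robot touches nothing.
It fails at once if the orange jar is tipped more than 0.7 rad (angle between jar_orange_mid's own z axis and vertical above 0.7 rad).
It fails at once if the green-capped or the black-capped jar is pushed more than 40 mm away or knocked over (distance of any of jar_green_mid, jar_white_mid from where it was at the start of the episode above 0.04 m or angle between any of jar_green_mid, jar_white_mid's own z axis and vertical above 0.7 rad).
It also fails if it takes over 70 s, if anything falls off the work surface, if the arm or the gripper's body presses on something with over 40 N, if the wrist force passes 120 N, or if a joint passes its speed limit or range.

## Working session

There is one attempt and no reset: what is moved stays moved. The work goes in short steps, Python scripts to look and compute and a tool call to move; the robot and the scene stay as the last step left them, time stands still between calls to the robot, and variables do not carry over. Pictures are saved under pics/ and viewed, at most 10 in all, crops included, and the job is handed in when it is done.

Besides the shell and the picture viewer there is one more tool, called after "Request:" by a JSON object that holds its "api" and its "payload". play_rows: Moves the arm, as the interface text tells. Its arguments: {"type":"object","properties":{"xyz":{"type":"array","items":{"type":"array","items":{"type":"number"}}},"rot":{"type":"array","items":{"type":"array","items":{"type":"number"}}},"grip":{"type":"array","items":{"type":"number"}}},"required":["xyz","rot","grip"]}

```bash
mkdir -p pics
cat > h.py <<'E'
from bench import readout, vision, ctrl
import numpy as np, cv2
from scipy.spatial.transform import Rotation as R
def snap(name,fn=None):
    c=vision.camera(name)
    if fn: cv2.imwrite('pics/'+fn,c['color'][:,:,::-1])
    np.savez('/tmp/'+name,**{k:c[k] for k in c})
    return c
def world(c):
    K=c['camera_matrix'];d=c['depth'];v,u=np.mgrid[:d.shape[0],:d.shape[1]]
    P=np.stack([(u-K[0,2])/K[0,0]*d,(v-K[1,2])/K[1,1]*d,d,np.ones_like(d)],-1)
    return (P@np.array(c['extrinsics']).T)[...,:3]
E
python3 - <<'E'
from h import *
o=readout.get_obs();print({k:np.round(v,3) for k,v in o.items()})
a=snap('scene');b=snap('top')
cv2.imwrite('pics/s1.png',cv2.resize(a['color'][:,:,::-1],(800,600)));cv2.imwrite('pics/t1.png',cv2.resize(b['color'][:,:,::-1],(800,600)))
for c in(a,b):print(np.round(c['extrinsics'],2))
E
```

```text
{'time_s': np.float64(0.0), 'q': array([ 1.139,  0.182,  1.608,  0.   ,  1.354, -0.206]), 'dq': array([ 0.   ,  0.   , -0.001,  0.002, -0.   ,  0.001]), 'joint_efforts': array([-0.0000e+00, -4.4488e+01, -3.5133e+01, -0.0000e+00,  9.0000e-03,
        0.0000e+00]), 'eef_pos': array([0.128, 0.56 , 0.249]), 'eef_rot': array([-0.   ,  0.113,  0.994, -0.001]), 'wrist_force': array([ 0.226, -0.686,  0.481]), 'torque': array([ 0.013,  0.053, -0.001]), 'grasp_force': np.float64(0.0), 'opening': np.float64(0.999)}
[[-0.2   0.81 -0.55  1.21]
 [ 0.98  0.17 -0.1   0.03]
 [ 0.01 -0.56 -0.83  1.1 ]
 [ 0.    0.    0.    1.  ]]
[[-0.01 -1.    0.08  0.47]
 [-1.    0.01  0.01 -0.09]
 [-0.01 -0.08 -1.    1.16]
 [ 0.    0.    0.    1.  ]]
```

View pics/s1.png

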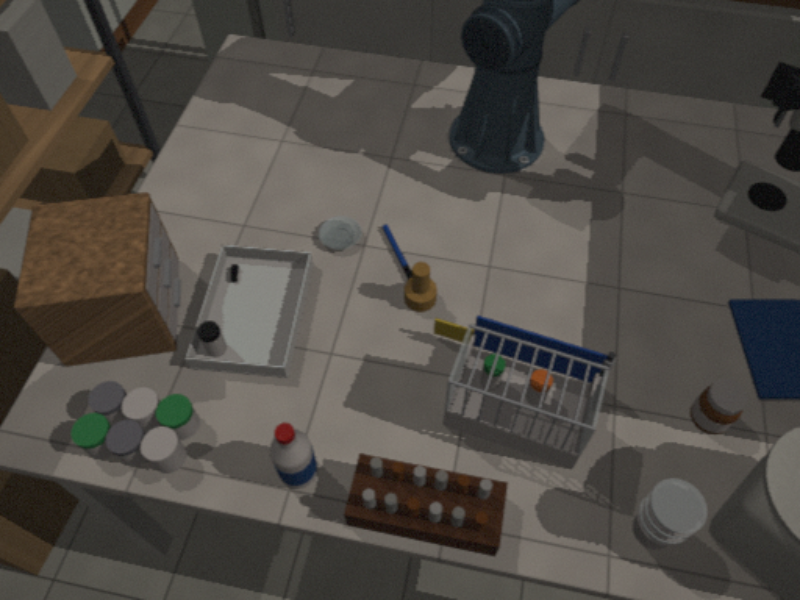

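View pics/t1.png

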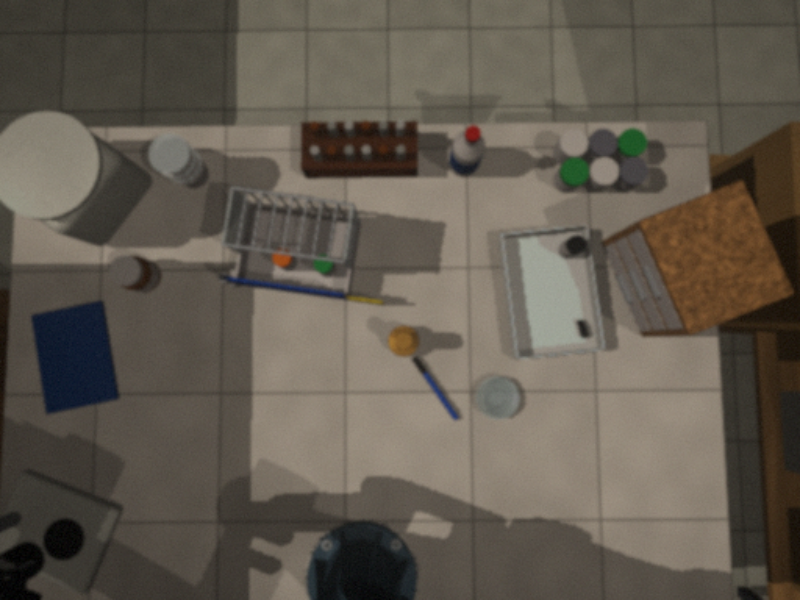

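The top view shows the flap from about (225,279) to tab end (382,300), weight at (403,341), orange jar at (283,259), green at (323,265), and tray spanning (502-605, 228-357). The orange jar is the one left of the middle.

```bash
cat > m1.py <<'E'
from h import *
a=dict(np.load('/tmp/scene.npz'));b=dict(np.load('/tmp/top.npz'))
def seg(c,lo,hi,box):
    hsv=cv2.cvtColor(c['color'],cv2.COLOR_RGB2HSV);m=cv2.inRange(hsv,lo,hi)>0
    k=np.zeros_like(m);x0,y0,x1,y1=[int(t/1.5625) for t in box];k[y0:y1,x0:x1]=1
    return m&k&(c['depth']>0)
rep=lambda n,p:print(n,len(p),np.round(np.median(p,0),3),np.round(np.percentile(p,3,axis=0),3),np.round(np.percentile(p,97,axis=0),3))
for nm,c,bx in(('top',b,dict(flap=(200,260,420,320),jars=(250,235,345,280),w=(380,320,425,365),tray=(490,215,625,365))),('scene',a,dict(flap=(425,300,625,400),jars=(470,345,570,400),w=(395,255,445,315),tray=(180,240,320,380)))):
    W=world(c)
    for n,lo,hi,k in(('blue',(105,100,30),(130,255,255),'flap'),('yellow',(20,100,60),(35,255,255),'flap'),('orange',(3,150,80),(16,255,255),'jars'),('green',(45,100,30),(85,255,255),'jars'),('brass',(8,80,40),(28,255,255),'w')):
        m=seg(c,lo,hi,bx[k]);
        if m.sum()<4: print(nm,n,'none');continue
        p=W[m];rep(nm+' '+n,p)
        if n in('blue','yellow'):
            q=p[(p[:,2]>.015)&(p[:,2]<.125)]; vx,vy,x0,y0=cv2.fitLine(q[:,:2].astype(np.float32),cv2.DIST_HUBER,0,.01,.01).ravel();print('   line',np.round([vx,vy,x0,y0],4))
        if n=='brass': 
            q=p[p[:,2]>.09];rep('   toppart',q)
    x0,y0,x1,y1=[int(t/1.5625) for t in bx['tray']];p=W[y0:y1,x0:x1].reshape(-1,3)
    q=p[(p[:,2]>.03)&(p[:,2]<.046)];r=cv2.minAreaRect(q[:,:2].astype(np.float32)*1000);print(nm,'tray',len(q),r)
    f=p[(p[:,2]>.06)&(p[:,2]<.085)];rep('blackjar',f)
    if nm=='top':
        x0,y0,x1,y1=140,115,232,190;p=W[y0:y1,x0:x1].reshape(-1,3);q=p[(p[:,2]>.15)&(p[:,2]<.18)]
        print('roof',cv2.minAreaRect(q[:,:2].astype(np.float32)*1000))
E
python3 m1.py
```

```text
top blue 184 [0.582 0.144 0.112] [0.566 0.036 0.077] [0.598 0.241 0.115]
   line [0.149  0.9888 0.5871 0.1746]
top yellow 73 [ 0.561 -0.011  0.061] [ 0.552 -0.043 -0.001] [0.574 0.023 0.066]
   line [ 0.152   0.9884  0.5585 -0.0146]
top orange 76 [0.639 0.152 0.077] [0.628 0.137 0.072] [0.649 0.168 0.08 ]
top green 70 [0.626 0.071 0.076] [0.614 0.056 0.073] [0.635 0.087 0.08 ]
top brass 328 [ 0.477 -0.089  0.039] [ 0.451 -0.118  0.001] [ 0.505 -0.06   0.103]
   toppart 97 [ 0.476 -0.089  0.1  ] [ 0.461 -0.104  0.097] [ 0.491 -0.074  0.105]
top tray 614 ((578.588134765625, -423.01470947265625), (260.156005859375, 238.82432556152344), 5.820621013641357)
blackjar 190 [ 0.663 -0.442  0.074] [ 0.63  -0.53   0.061] [ 0.682 -0.42   0.08 ]
roof ((690.45751953125, 121.83857727050781), (230.94908142089844, 113.82981872558594), 81.4002456665039)
scene blue 1013 [0.589 0.148 0.07 ] [0.572 0.037 0.023] [0.604 0.245 0.113]
   line [0.1502 0.9887 0.5911 0.1609]
scene yellow 142 [ 0.564 -0.015  0.051] [ 0.558 -0.044  0.017] [0.569 0.011 0.064]
   line [ 0.1365  0.9906  0.5649 -0.011 ]
scene orange 97 [0.647 0.151 0.076] [0.631 0.138 0.072] [0.66  0.17  0.079]
scene green 105 [0.637 0.074 0.076] [0.62  0.056 0.067] [0.652 0.088 0.08 ]
scene brass 485 [ 0.494 -0.085  0.04 ] [ 0.465 -0.113  0.007] [ 0.511 -0.06   0.102]
   toppart 104 [ 0.483 -0.088  0.099] [ 0.466 -0.101  0.09 ] [ 0.496 -0.074  0.103]
scene tray 705 ((578.9052734375, -393.4858093261719), (266.3261413574219, 182.26632690429688), 6.059304237365723)
blackjar 164 [ 0.672 -0.434  0.074] [ 0.653 -0.452  0.061] [ 0.687 -0.418  0.077]
```

```bash
cat >> h.py <<'E'
import json,os
th=-0.1506; XB=np.array([np.cos(th),np.sin(th),0]); YB=np.array([-np.sin(th),np.cos(th),0]); O=np.array([.5918,.140,0])
b2w=lambda x,y,z=0:O+x*XB+y*YB+np.array([0,0,z])
def cmd():
    if os.path.exists('cmd.json'):
        d=json.load(open('cmd.json'));return np.array(d[0]),R.from_quat(d[1])
    o=readout.get_obs();q=o['eef_rot'];return np.array(o['eef_pos']),R.from_quat([q[1],q[2],q[3],q[0]])
def plan(wps):
    """wps: (world pos, Rotation, grip); prints 10 rows from the stored commanded pose and stores the new one"""
    p0,r0=cmd();X=[];Q=[];G=[]
    wps=list(wps)+[wps[-1]]*(10-len(wps))
    for p,r,g in wps:
        X.append([int(v) for v in np.round(r0.inv().apply(np.array(p)-p0)*1000)]);Q.append([float(v)+0. for v in np.round((r0.inv()*r).as_rotvec(),3)]);G.append(g)
    print(json.dumps(dict(xyz=X,rot=Q,grip=G)))
    p=p0+r0.apply(np.array(X[-1])/1000);r=r0*R.from_rotvec(Q[-1]);json.dump([list(p),list(r.as_quat())],open('cmd.json','w'))
def down(yaw): # tool down, tool y at world yaw
    y=np.array([np.cos(yaw),np.sin(yaw),0]);z=np.array([0,0,-1.]);return R.from_matrix(np.stack([np.cross(y,z),y,z],1))
def lerp(a,b,n): return [np.array(a)+(np.array(b)-a)*i/n for i in range(1,n+1)]
E
python3 - <<'E'
from h import *
D=down(-.227);p,r=cmd()
plan([((.42,.15,.25),D,1)]);plan([((.48,-.088,.25),D,1)]*5+[((.48,-.088,.083),D,1)])
E
```

```text
{"xyz": [[-376, -334, 0], [-376, -334, 0], [-376, -334, 0], [-376, -334, 0], [-376, -334, 0], [-376, -334, 0], [-376, -334, 0], [-376, -334, 0], [-376, -334, 0], [-376, -334, 0]], "rot": [[-0.002, 0.001, 1.572], [-0.002, 0.001, 1.572], [-0.002, 0.001, 1.572], [-0.002, 0.001, 1.572], [-0.002, 0.001, 1.572], [-0.002, 0.001, 1.572], [-0.002, 0.001, 1.572], [-0.002, 0.001, 1.572], [-0.002, 0.001, 1.572], [-0.002, 0.001, 1.572]], "grip": [1, 1, 1, 1, 1, 1, 1, 1, 1, 1]}
{"xyz": [[-219, 112, 0], [-219, 112, 0], [-219, 112, 0], [-219, 112, 0], [-219, 112, 0], [-219, 112, 167], [-219, 112, 167], [-219, 112, 167], [-219, 112, 167], [-219, 112, 167]], "rot": [[0.0, 0.0, 0.0], [0.0, 0.0, 0.0], [0.0, 0.0, 0.0], [0.0, 0.0, 0.0], [0.0, 0.0, 0.0], [0.0, 0.0, 0.0], [0.0, 0.0, 0.0], [0.0, 0.0, 0.0], [0.0, 0.0, 0.0], [0.0, 0.0, 0.0]], "grip": [1, 1, 1, 1, 1, 1, 1, 1, 1, 1]}
```

Request:
{"api": "play_rows", "payload": {"xyz": [[-376,-334,0],[-376,-334,0],[-376,-334,0],[-376,-334,0],[-376,-334,0],[-376,-334,0],[-376,-334,0],[-376,-334,0],[-376,-334,0],[-376,-334,0]], "rot": [[-0.002,0.001,1.572],[-0.002,0.001,1.572],[-0.002,0.001,1.572],[-0.002,0.001,1.572],[-0.002,0.001,1.572],[-0.002,0.001,1.572],[-0.002,0.001,1.572],[-0.002,0.001,1.572],[-0.002,0.001,1.572],[-0.002,0.001,1.572]], "grip": [1,1,1,1,1,1,1,1,1,1]}}

```text
time_s: 1.35
eef_pos: [0.4204, 0.1499, 0.2499]
eef_rot: [-0.001, 0.783, 0.622, 0.001]
wrist_force: [-0.6, -0.8, 0.2]
opening: 1.0
grasp_force: 0.0
```

Request:
{"api": "play_rows", "payload": {"xyz": [[-219,112,0],[-219,112,0],[-219,112,0],[-219,112,0],[-219,112,0],[-219,112,0],[-219,112,80],[-219,112,80],[-219,112,80],[-219,112,80]], "rot": [[0,0,0],[0,0,0],[0,0,0],[0,0,0],[0,0,0],[0,0,0],[0,0,0],[0,0,0],[0,0,0],[0,0,0]], "grip": [1,1,1,1,1,1,1,1,1,1]}}

```text
time_s: 2.6
eef_pos: [0.481, -0.0868, 0.1712]
eef_rot: [0.0, 0.782, 0.623, 0.001]
wrist_force: [-0.1, -0.4, -1.3]
opening: 1.004
grasp_force: 0.0
```

Request:
{"api": "play_rows", "payload": {"xyz": [[0,0,30],[0,0,60],[0,0,87],[0,0,87],[0,0,87],[0,0,87],[0,0,87],[0,0,87],[0,0,87],[0,0,87]], "rot": [[0,0,0],[0,0,0],[0,0,0],[0,0,0],[0,0,0],[0,0,0],[0,0,0],[0,0,0],[0,0,0],[0,0,0]], "grip": [1,1,1,1,0,0,0,0,0,0]}}

```text
time_s: 3.85
eef_pos: [0.4804, -0.0876, 0.084]
eef_rot: [-0.0, 0.783, 0.623, 0.001]
wrist_force: [-4.8, 1.2, 8.0]
opening: 0.381
grasp_force: 58.7
```

Run:
```python
from h import *
D=down(-.227);p,r=cmd();print(p)
print(readout.get_obs()['eef_pos'],readout.get_obs()['opening'],readout.get_obs()['grasp_force'])
z0=.083
H=np.array([-.006,.121])
a=b2w(.042,-.165)
up=z0+.16
plan([((.48,-.088,up),D,0)]*4+[((*a[:2],up),D,0)]*6)
plan([((*a[:2],z0+.08),D,0)]*3+[((*a[:2],z0+.005),D,0)])
def w(q,s):
    b=H+s*np.array([-np.sin(q),-np.cos(q)])+.035*np.array([np.cos(q),-np.sin(q)]);x=b2w(*b);return ((x[0],x[1],z0+.005),D,0)
S=lambda q:.286-.021*min(1,q/1.6)
plan([w(q,S(q)) for q in np.linspace(0,.85,10)])
plan([w(q,S(q)) for q in np.linspace(.935,1.7,10)])
json.dump([list(p),list(r.as_quat())],open('cmd0.json','w'))
```

```text
[ 0.48009788 -0.08825718  0.08281128]
[ 0.48041128 -0.08762684  0.08401278] 0.38140617305644864 58.71338671306148
{"xyz": [[0, 0, -160], [0, 0, -160], [0, 0, -160], [0, 0, -160], [86, 112, -160], [86, 112, -160], [86, 112, -160], [86, 112, -160], [86, 112, -160], [86, 112, -160]], "rot": [[0.0, 0.0, 0.0], [0.0, 0.0, 0.0], [0.0, 0.0, 0.0], [0.0, 0.0, 0.0], [0.0, 0.0, 0.0], [0.0, 0.0, 0.0], [0.0, 0.0, 0.0], [0.0, 0.0, 0.0], [0.0, 0.0, 0.0], [0.0, 0.0, 0.0]], "grip": [0, 0, 0, 0, 0, 0, 0, 0, 0, 0]}
{"xyz": [[0, 0, 80], [0, 0, 80], [0, 0, 80], [0, 0, 155], [0, 0, 155], [0, 0, 155], [0, 0, 155], [0, 0, 155], [0, 0, 155], [0, 0, 155]], "rot": [[0.0, 0.0, 0.0], [0.0, 0.0, 0.0], [0.0, 0.0, 0.0], [0.0, 0.0, 0.0], [0.0, 0.0, 0.0], [0.0, 0.0, 0.0], [0.0, 0.0, 0.0], [0.0, 0.0, 0.0], [0.0, 0.0, 0.0], [0.0, 0.0, 0.0]], "grip": [0, 0, 0, 0, 0, 0, 0, 0, 0, 0]}
{"xyz": [[-1, -13, 0], [-4, -40, 0], [-4, -67, 0], [-2, -93, 0], [3, -120, 0], [10, -145, 0], [20, -170, 0], [31, -194, 0], [45, -216, 0], [61, -237, 0]], "rot": [[0.0, 0.0, 0.0], [0.0, 0.0, 0.0], [0.0, 0.0, 0.0], [0.0, 0.0, 0.0], [0.0, 0.0, 0.0], [0.0, 0.0, 0.0], [0.0, 0.0, 0.0], [0.0, 0.0, 0.0], [0.0, 0.0, 0.0], [0.0, 0.0, 0.0]], "grip": [0, 0, 0, 0, 0, 0, 0, 0, 0, 0]}
{"xyz": [[15, -17, 0], [32, -33, 0], [51, -47, 0], [70, -60, 0], [90, -71, 0], [111, -80, 0], [133, -87, 0], [155, -93, 0], [177, -96, 0], [200, -99, 0]], "rot": [[0.0, 0.0, 0.0], [0.0, 0.0, 0.0], [0.0, 0.0, 0.0], [0.0, 0.0, 0.0], [0.0, 0.0, 0.0], [0.0, 0.0, 0.0], [0.0, 0.0, 0.0], [0.0, 0.0, 0.0], [0.0, 0.0, 0.0], [0.0, 0.0, 0.0]], "grip": [0, 0, 0, 0, 0, 0, 0, 0, 0, 0]}
```

Request:
{"api": "play_rows", "payload": {"xyz": [[0,0,-160],[0,0,-160],[0,0,-160],[0,0,-160],[86,112,-160],[86,112,-160],[86,112,-160],[86,112,-160],[86,112,-160],[86,112,-160]], "rot": [[0,0,0],[0,0,0],[0,0,0],[0,0,0],[0,0,0],[0,0,0],[0,0,0],[0,0,0],[0,0,0],[0,0,0]], "grip": [0,0,0,0,0,0,0,0,0,0]}}

```text
time_s: 5.1
eef_pos: [0.6076, -0.0297, 0.2422]
eef_rot: [-0.001, 0.783, 0.622, 0.0]
wrist_force: [-0.1, 0.0, -8.3]
opening: 0.378
grasp_force: 65.3
```

Run:
```python
from h import *
a=snap('scene');b=snap('top')
A=cv2.resize(a['color'][150:300,220:420,::-1],(800,600)); B=cv2.resize(b['color'][90:260,130:330,::-1],(700,595))
cv2.imwrite('pics/a2.png',cv2.resize(np.hstack([cv2.resize(A,(400,300)),cv2.resize(B,(400,300))]),(800,300)))
```

```text
(no output)
```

View pics/a2.png

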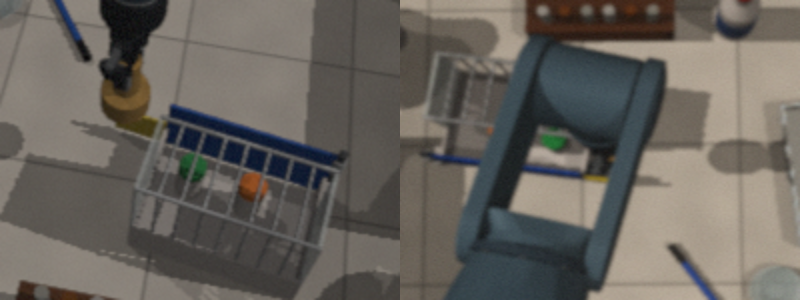

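The weight is held upright above and behind the yellow tab (crop ~(125,100)). Lower it.

Request:
{"api": "play_rows", "payload": {"xyz": [[0,0,40],[0,0,80],[0,0,110],[0,0,140],[0,0,155],[0,0,155],[0,0,155],[0,0,155],[0,0,155],[0,0,155]], "rot": [[0,0,0],[0,0,0],[0,0,0],[0,0,0],[0,0,0],[0,0,0],[0,0,0],[0,0,0],[0,0,0],[0,0,0]], "grip": [0,0,0,0,0,0,0,0,0,0]}}

```text
time_s: 6.45
eef_pos: [0.6091, -0.029, 0.0886]
eef_rot: [-0.0, 0.783, 0.622, 0.001]
wrist_force: [-0.1, 0.5, -9.3]
opening: 0.379
grasp_force: 65.2
```

Request:
{"api": "play_rows", "payload": {"xyz": [[-1,-13,0],[-4,-40,0],[-4,-67,0],[-2,-93,0],[3,-120,0],[10,-145,0],[20,-170,0],[31,-194,0],[45,-216,0],[61,-237,0]], "rot": [[0,0,0],[0,0,0],[0,0,0],[0,0,0],[0,0,0],[0,0,0],[0,0,0],[0,0,0],[0,0,0],[0,0,0]], "grip": [0,0,0,0,0,0,0,0,0,0]}}

```text
time_s: 7.7
eef_pos: [0.3904, 0.0843, 0.0883]
eef_rot: [-0.0, 0.783, 0.622, 0.001]
wrist_force: [0.8, 0.3, -8.1]
opening: 0.378
grasp_force: 65.3
```

Request:
{"api": "play_rows", "payload": {"xyz": [[15,-17,0],[32,-33,0],[51,-47,0],[70,-60,0],[90,-71,0],[111,-80,0],[133,-87,0],[155,-93,0],[177,-96,0],[200,-99,0]], "rot": [[0,0,0],[0,0,0],[0,0,0],[0,0,0],[0,0,0],[0,0,0],[0,0,0],[0,0,0],[0,0,0],[0,0,0]], "grip": [0,0,0,0,0,0,0,0,0,0]}}

```text
time_s: 8.95
eef_pos: [0.3395, 0.3012, 0.0886]
eef_rot: [-0.0, 0.783, 0.623, 0.001]
wrist_force: [0.2, -1.1, -7.8]
opening: 0.374
grasp_force: 65.3
```

Run:
```python
from h import *
a=snap('scene');b=snap('top');print(cmd()[0])
cv2.imwrite('pics/a3.png',np.hstack([cv2.resize(a['color'][90:290,200:430,::-1],(400,348)),cv2.resize(b['color'][100:300,100:330,::-1],(400,348))]))
```

```text
[0.33992457 0.30024751 0.08786602]
```

View pics/a3.png

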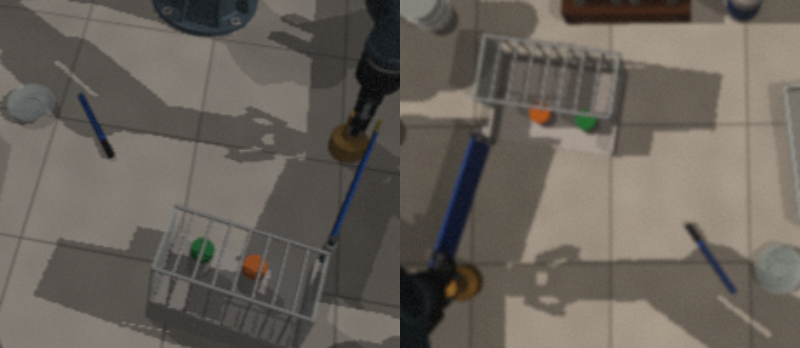

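The flap is at about 1.7 rad, held by the weight's foot at the tab. Set it down and release.

Request:
{"api": "play_rows", "payload": {"xyz": [[0,0,2],[0,0,4],[0,0,5],[0,0,5],[0,0,5],[0,0,5],[0,0,5],[0,0,5],[0,0,5],[0,0,5]], "rot": [[0,0,0],[0,0,0],[0,0,0],[0,0,0],[0,0,0],[0,0,0],[0,0,0],[0,0,0],[0,0,0],[0,0,0]], "grip": [0,0,0,0,0.45,0.5,0.6,0.7,0.7,0.7]}}

```text
time_s: 10.3
eef_pos: [0.3402, 0.3009, 0.0834]
eef_rot: [-0.0, 0.783, 0.622, 0.001]
wrist_force: [0.5, 0.3, -0.8]
opening: 0.701
grasp_force: 0.0
```

Request:
{"api": "play_rows", "payload": {"xyz": [[0,0,-10],[0,0,-30],[0,0,-60],[0,0,-100],[0,0,-150],[0,0,-200],[0,0,-200],[0,0,-200],[0,0,-200],[0,0,-200]], "rot": [[0,0,0],[0,0,0],[0,0,0],[0,0,0],[0,0,0],[0,0,0],[0,0,0],[0,0,0],[0,0,0],[0,0,0]], "grip": [0.7,0.7,0.7,0.7,0.7,0.7,0.7,1,1,1]}}

```text
time_s: 11.55
eef_pos: [0.3395, 0.3003, 0.2822]
eef_rot: [-0.001, 0.783, 0.622, -0.0]
wrist_force: [0.3, -0.7, -0.6]
opening: 0.997
grasp_force: 0.0
```

```bash
cat > m2.py <<'E'
from h import *
a=snap('scene');b=snap('top')
for nm,c in(('scene',a),('top',b)):
    hsv=cv2.cvtColor(c['color'],cv2.COLOR_RGB2HSV);W=world(c)
    for n,lo,hi in(('blue',(105,100,30),(130,255,255)),('orange',(3,150,80),(16,255,255)),('green',(45,100,30),(85,255,255)),('brass',(8,80,40),(28,255,255))):
        m=(cv2.inRange(hsv,lo,hi)>0)&(W[...,0]>.25)&(W[...,0]<.72)&(W[...,1]>.0)&(W[...,1]<.34)&(c['depth']>0)
        zr={'orange':(.068,.085),'green':(.068,.085),'brass':(.09,.11),'blue':(.09,.12)}[n]
        m&=(W[...,2]>zr[0])&(W[...,2]<zr[1])
        if m.sum()<5:continue
        p=W[m];print(nm,n,len(p),np.round((p.min(0)+p.max(0))/2,4),np.round(np.median(p,0),4))
        if n=='blue':
            v=cv2.fitLine(p[:,:2].astype(np.float32),cv2.DIST_HUBER,0,.01,.01).ravel();v=v[:2]*np.sign(-v[0]);print('  angle',np.arctan2(-v@XB[:2],-v@YB[:2]))
E
python3 m2.py
```

```text
scene blue 157 [0.4884 0.2929 0.1057] [0.4964 0.2878 0.1115]
  angle 1.7034326819355257
scene orange 93 [0.6452 0.1536 0.0752] [0.6471 0.151  0.0762]
scene green 97 [0.6361 0.0715 0.0755] [0.6363 0.0697 0.0763]
scene brass 99 [0.3435 0.2981 0.0988] [0.345  0.298  0.0988]
top blue 326 [0.4854 0.2902 0.1039] [0.4847 0.2894 0.109 ]
  angle 1.7041597227307235
top orange 73 [0.6378 0.1509 0.0765] [0.6397 0.1523 0.0759]
top green 68 [0.6251 0.0699 0.0765] [0.6262 0.0697 0.0764]
top brass 112 [0.3379 0.2954 0.0982] [0.3393 0.2949 0.1002]
```

```bash
cat >> h.py <<'E'
def lean(yaw,l):
    z=np.array([np.sin(l)*np.cos(yaw),np.sin(l)*np.sin(yaw),-np.cos(l)]);y=np.array([-np.sin(yaw),np.cos(yaw),0]);return R.from_matrix(np.stack([np.cross(y,z),y,z],1))
E
python3 - <<'E'
from h import *
p,r=cmd();p=p+[0,0,.195];json.dump([list(p),list(r.as_quat())],open('cmd.json','w'));print(p,readout.get_obs()['eef_pos'])
L=lean(th,np.radians(37));g=np.array([.642,.152,.056]);zt=L.as_matrix()[:,2]
plan([((.46,.19,.34),L,.7)])
plan([(g-.16*zt,L,.7)])
E
```

```text
[0.33992457 0.30024751 0.28286602] [0.33973223 0.30041435 0.2826463 ]
{"xyz": [[-80, 142, -57], [-80, 142, -57], [-80, 142, -57], [-80, 142, -57], [-80, 142, -57], [-80, 142, -57], [-80, 142, -57], [-80, 142, -57], [-80, 142, -57], [-80, 142, -57]], "rot": [[-0.529, -0.491, -1.584], [-0.529, -0.491, -1.584], [-0.529, -0.491, -1.584], [-0.529, -0.491, -1.584], [-0.529, -0.491, -1.584], [-0.529, -0.491, -1.584], [-0.529, -0.491, -1.584], [-0.529, -0.491, -1.584], [-0.529, -0.491, -1.584], [-0.529, -0.491, -1.584]], "grip": [0.7, 0.7, 0.7, 0.7, 0.7, 0.7, 0.7, 0.7, 0.7, 0.7]}
{"xyz": [[23, -11, 178], [23, -11, 178], [23, -11, 178], [23, -11, 178], [23, -11, 178], [23, -11, 178], [23, -11, 178], [23, -11, 178], [23, -11, 178], [23, -11, 178]], "rot": [[0.0, 0.0, 0.0], [0.0, 0.0, 0.0], [0.0, 0.0, 0.0], [0.0, 0.0, 0.0], [0.0, 0.0, 0.0], [0.0, 0.0, 0.0], [0.0, 0.0, 0.0], [0.0, 0.0, 0.0], [0.0, 0.0, 0.0], [0.0, 0.0, 0.0]], "grip": [0.7, 0.7, 0.7, 0.7, 0.7, 0.7, 0.7, 0.7, 0.7, 0.7]}
```

Request:
{"api": "play_rows", "payload": {"xyz": [[-80,142,-57],[-80,142,-57],[-80,142,-57],[-80,142,-57],[-80,142,-57],[-80,142,-57],[-80,142,-57],[-80,142,-57],[-80,142,-57],[-80,142,-57]], "rot": [[-0.529,-0.491,-1.584],[-0.529,-0.491,-1.584],[-0.529,-0.491,-1.584],[-0.529,-0.491,-1.584],[-0.529,-0.491,-1.584],[-0.529,-0.491,-1.584],[-0.529,-0.491,-1.584],[-0.529,-0.491,-1.584],[-0.529,-0.491,-1.584],[-0.529,-0.491,-1.584]], "grip": [0.7,0.7,0.7,0.7,0.7,0.7,0.7,0.7,0.7,0.7]}}

```text
time_s: 12.9
eef_pos: [0.4595, 0.1904, 0.3395]
eef_rot: [0.316, 0.07, 0.946, -0.024]
wrist_force: [-0.7, -0.1, -0.1]
opening: 0.701
grasp_force: 0.0
```

Run:
```python
from h import *
o=readout.get_obs();q=o['eef_rot'];r=R.from_quat([q[1],q[2],q[3],q[0]]);L=lean(th,np.radians(37))
print(o['eef_pos'],(r.inv()*L).as_rotvec(),o['q'])
```

```text
[0.4595325  0.19040429 0.33948241] [ 1.36116545e-03 -3.28411436e-05  2.29115990e-03] [ 0.31956037 -0.3924972   2.06894261 -0.35260822  0.90417685 -0.96396256]
```

Request:
{"api": "play_rows", "payload": {"xyz": [[23,-11,178],[23,-11,178],[23,-11,178],[23,-11,178],[23,-11,178],[23,-11,178],[23,-11,178],[23,-11,178],[23,-11,178],[23,-11,178]], "rot": [[0,0,0],[0,0,0],[0,0,0],[0,0,0],[0,0,0],[0,0,0],[0,0,0],[0,0,0],[0,0,0],[0,0,0]], "grip": [0.7,0.7,0.7,0.7,0.7,0.7,0.7,0.7,0.7,0.7]}}

```text
time_s: 14.15
eef_pos: [0.5465, 0.1666, 0.1845]
eef_rot: [0.317, 0.072, 0.946, -0.023]
wrist_force: [0.3, 0.3, 0.1]
opening: 0.701
grasp_force: 0.0
```

```bash
python3 m2.py
python3 - <<'E'
from h import *
a=np.load('/tmp/scene.npz')['color'];b=np.load('/tmp/top.npz')['color']
cv2.imwrite('pics/a4.png',np.hstack([cv2.resize(a[90:290,230:430,::-1],(400,400)),cv2.resize(b[100:300,100:300,::-1],(400,400))]))
E
```

```text
scene blue 155 [0.4858 0.293  0.1038] [0.4976 0.2892 0.1115]
  angle 1.7040769271112588
scene orange 97 [0.6468 0.1537 0.0753] [0.6478 0.1509 0.0762]
scene green 97 [0.6344 0.0715 0.0754] [0.6369 0.0737 0.0761]
scene brass 101 [0.3503 0.3023 0.0998] [0.3455 0.2964 0.0995]
top blue 109 [0.5234 0.2803 0.1042] [0.5475 0.272  0.1108]
  angle 1.7101585496090816
top orange 72 [0.6381 0.1512 0.0773] [0.6395 0.1517 0.0765]
top green 68 [0.6251 0.0697 0.0777] [0.6263 0.071  0.0767]
```

View pics/a4.png

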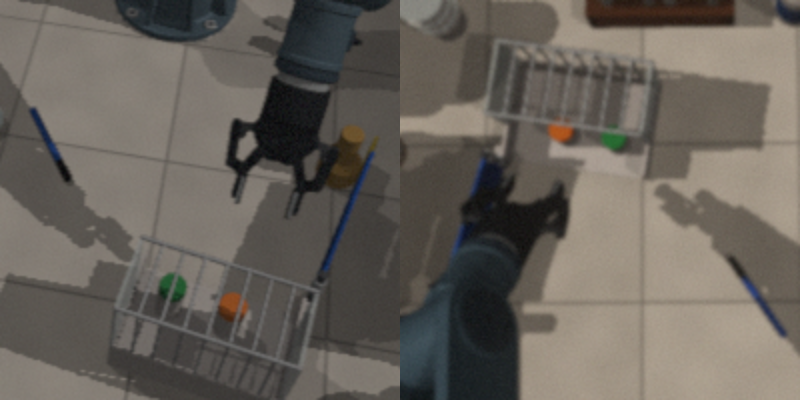

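Fingers straddle the line to the orange jar (about (562,130) in the top crop), and the flap is still at 1.70. Going in along the tool axis.

Request:
{"api": "play_rows", "payload": {"xyz": [[0,0,25],[0,0,50],[0,0,75],[0,0,95],[0,0,110],[0,0,125],[0,0,140],[0,0,150],[0,0,160],[0,0,160]], "rot": [[0,0,0],[0,0,0],[0,0,0],[0,0,0],[0,0,0],[0,0,0],[0,0,0],[0,0,0],[0,0,0],[0,0,0]], "grip": [0.7,0.7,0.7,0.7,0.7,0.7,0.7,0.7,0.7,0.7]}}

```text
time_s: 15.5
eef_pos: [0.6417, 0.1521, 0.056]
eef_rot: [0.316, 0.072, 0.946, -0.023]
wrist_force: [0.1, 0.3, 0.1]
opening: 0.702
grasp_force: 0.0
```

Request:
{"api": "play_rows", "payload": {"xyz": [[0,0,0],[0,0,0],[0,0,0],[0,0,0],[0,0,0],[0,0,0],[0,0,0],[0,0,0],[0,0,0],[0,0,0]], "rot": [[0,0,0],[0,0,0],[0,0,0],[0,0,0],[0,0,0],[0,0,0],[0,0,0],[0,0,0],[0,0,0],[0,0,0]], "grip": [0.6,0.55,0.5,0.45,0.4,0.2,0,0,0,0]}}

```text
time_s: 16.75
eef_pos: [0.6422, 0.1525, 0.0573]
eef_rot: [0.317, 0.072, 0.945, -0.023]
wrist_force: [-2.2, 1.4, 5.7]
opening: 0.424
grasp_force: 60.1
```

```bash
python3 m2.py
python3 - <<'E'
from h import *
p,r=cmd();L=lean(th,np.radians(37));p=p+.16*r.as_matrix()[:,2];json.dump([list(p),list(r.as_quat())],open('cmd.json','w'));print(p,readout.get_obs()['eef_pos'])
u=np.array([0,0,1])
plan([(p+.01*u,L,0),(p+.018*u,L,0)]+[(p+.02*u-.03*i*XB+.004*i*u,L,0) for i in range(1,7)]+[(p-.18*XB+.08*u,L,0),(p-.18*XB+.11*u,L,0)])
pp,_=cmd()
N=lean(-.55,np.radians(37));up=np.array([.50,-.10,.25]);
plan([((.45,.10,.27),lean(-.25,np.radians(37)),0)]*3+[((.47,-.10,.27),lean(-.4,np.radians(37)),0)]*3+[((.5,-.25,.27),N,0)]*4)
plan([((.575,-.37,.25),N,0)]*10)
E
```

```text
scene blue 152 [0.485  0.2932 0.1055] [0.4982 0.2879 0.1115]
  angle 1.7045311145341684
scene orange 101 [0.6493 0.1524 0.0753] [0.6482 0.1495 0.0757]
scene green 99 [0.6346 0.0718 0.0748] [0.6369 0.0738 0.076 ]
scene brass 97 [0.3407 0.2979 0.0972] [0.3457 0.2958 0.0996]
top blue 156 [0.5339 0.2759 0.1029] [0.5371 0.274  0.1092]
  angle 1.7059593813222547
top orange 67 [0.6394 0.1513 0.0759] [0.6396 0.1514 0.076 ]
top green 69 [0.6246 0.0698 0.076 ] [0.6261 0.0711 0.0767]
[0.6414545  0.15159694 0.05604439] [0.6422159  0.15249761 0.05729419]
{"xyz": [[-6, 0, -8], [-11, 0, -14], [10, 0, -37], [31, 0, -58], [53, 0, -80], [74, 0, -101], [96, 0, -122], [117, 0, -143], [96, 0, -172], [78, 0, -196]], "rot": [[0.0, 0.0, 0.0], [0.0, 0.0, 0.0], [0.0, 0.0, 0.0], [0.0, 0.0, 0.0], [0.0, 0.0, 0.0], [0.0, 0.0, 0.0], [0.0, 0.0, 0.0], [0.0, 0.0, 0.0], [0.0, 0.0, 0.0], [0.0, 0.0, 0.0]], "grip": [0, 0, 0, 0, 0, 0, 0, 0, 0, 0]}
{"xyz": [[-62, -80, -84], [-62, -80, -84], [-62, -80, -84], [-101, -275, -54], [-101, -275, -54], [-101, -275, -54], [-143, -418, -23], [-143, -418, -23], [-143, -418, -23], [-143, -418, -23]], "rot": [[0.059, 0.0, 0.079], [0.059, 0.0, 0.079], [0.059, 0.0, 0.079], [0.15, 0.0, 0.199], [0.15, 0.0, 0.199], [0.15, 0.0, 0.199], [0.24, 0.0, 0.319], [0.24, 0.0, 0.319], [0.24, 0.0, 0.319], [0.24, 0.0, 0.319]], "grip": [0, 0, 0, 0, 0, 0, 0, 0, 0, 0]}
{"xyz": [[-89, -63, 93], [-89, -63, 93], [-89, -63, 93], [-89, -63, 93], [-89, -63, 93], [-89, -63, 93], [-89, -63, 93], [-89, -63, 93], [-89, -63, 93], [-89, -63, 93]], "rot": [[0.0, 0.0, 0.0], [0.0, 0.0, 0.0], [0.0, 0.0, 0.0], [0.0, 0.0, 0.0], [0.0, 0.0, 0.0], [0.0, 0.0, 0.0], [0.0, 0.0, 0.0], [0.0, 0.0, 0.0], [0.0, 0.0, 0.0], [0.0, 0.0, 0.0]], "grip": [0, 0, 0, 0, 0, 0, 0, 0, 0, 0]}
```

Request:
{"api": "play_rows", "payload": {"xyz": [[-6,0,-8],[-11,0,-14],[10,0,-37],[31,0,-58],[53,0,-80],[74,0,-101],[96,0,-122],[117,0,-143],[96,0,-172],[78,0,-196]], "rot": [[0,0,0],[0,0,0],[0,0,0],[0,0,0],[0,0,0],[0,0,0],[0,0,0],[0,0,0],[0,0,0],[0,0,0]], "grip": [0,0,0,0,0,0,0,0,0,0]}}

```text
time_s: 18.1
eef_pos: [0.4622, 0.1792, 0.1661]
eef_rot: [0.315, 0.071, 0.946, -0.023]
wrist_force: [1.1, 0.8, -0.4]
opening: 0.426
grasp_force: 60.2
```

Run:
```python
from h import *
print(readout.get_obs()['q'],b2w(.0472-.18,.019))
a=snap('scene')['color'];b=snap('top')['color']
cv2.imwrite('pics/a5.png',np.hstack([cv2.resize(a[90:290,230:430,::-1],(400,400)),cv2.resize(b[100:300,100:300,::-1],(400,400))]))
```

```text
[ 0.28478965 -0.14661297  2.26506917 -0.56341546  0.49222832 -0.70635601] [0.46335373 0.17870911 0.        ]
```

View pics/a5.png

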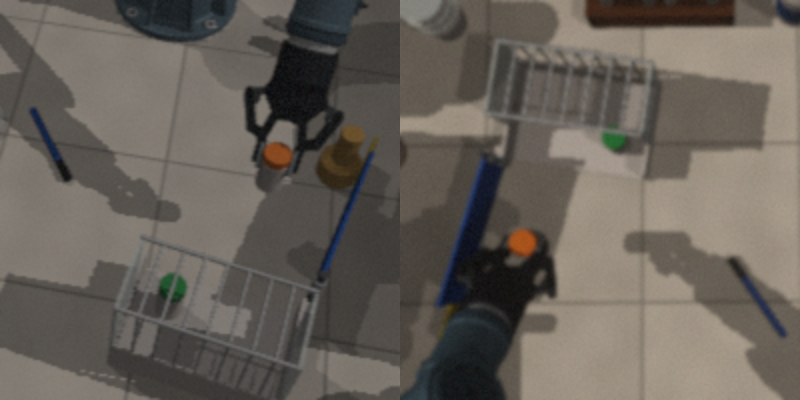

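The orange jar is upright in the gripper, out of the bin (scene crop (275,165)). The flap is still propped by the weight at (340,160).

Request:
{"api": "play_rows", "payload": {"xyz": [[-62,-80,-84],[-62,-80,-84],[-62,-80,-84],[-101,-275,-54],[-101,-275,-54],[-101,-275,-54],[-143,-418,-23],[-143,-418,-23],[-143,-418,-23],[-143,-418,-23]], "rot": [[0.059,0,0.079],[0.059,0,0.079],[0.059,0,0.079],[0.15,0,0.199],[0.15,0,0.199],[0.15,0,0.199],[0.24,0,0.319],[0.24,0,0.319],[0.24,0,0.319],[0.24,0,0.319]], "grip": [0,0,0,0,0,0,0,0,0,0]}}

```text
time_s: 19.45
eef_pos: [0.4987, -0.2526, 0.2669]
eef_rot: [0.303, 0.261, 0.913, -0.085]
wrist_force: [-0.4, 0.6, -1.5]
opening: 0.428
grasp_force: 60.5
```

Request:
{"api": "play_rows", "payload": {"xyz": [[-89,-63,93],[-89,-63,93],[-89,-63,93],[-89,-63,93],[-89,-63,93],[-89,-63,93],[-89,-63,93],[-89,-63,93],[-89,-63,93],[-89,-63,93]], "rot": [[0,0,0],[0,0,0],[0,0,0],[0,0,0],[0,0,0],[0,0,0],[0,0,0],[0,0,0],[0,0,0],[0,0,0]], "grip": [0,0,0,0,0,0,0,0,0,0]}}

```text
time_s: 20.7
eef_pos: [0.5752, -0.3694, 0.2493]
eef_rot: [0.305, 0.258, 0.913, -0.085]
wrist_force: [-0.0, 0.9, -0.7]
opening: 0.424
grasp_force: 60.6
```

Run:
```python
from h import *
p,r=cmd();o=readout.get_obs();print(p,o['eef_pos'])
# jar bottom: grasp TCP was .0573 measured with jar floor .006; tray floor .004 -> place at ~.055
c=snap('scene');W=world(c);hsv=cv2.cvtColor(c['color'],cv2.COLOR_RGB2HSV)
m=(cv2.inRange(hsv,(3,150,80),(16,255,255))>0)&(np.linalg.norm(W-o['eef_pos'],axis=-1)<.08)
q=W[m];print(m.sum(),np.median(q,0),np.percentile(q[:,2],95))
cv2.imwrite('pics/a6.png',cv2.resize(c['color'][100:280,80:320,::-1],(800,600)))
N=lean(-.55,np.radians(37))
f=lambda z:(np.array([p[0],p[1],z]),N,0)
plan([f(.2),f(.15),f(.11),f(.09),f(.075),f(.067),f(.062),f(.059),f(.057),f(.055)])
```

```text
[ 0.57510698 -0.36972932  0.2494428 ] [ 0.57518928 -0.36936671  0.24932175]
146 [ 0.58393321 -0.36952633  0.26788383] 0.27054598100077526
{"xyz": [[30, 0, 39], [60, 0, 79], [84, 0, 111], [96, 0, 127], [105, 0, 139], [110, 0, 146], [113, 0, 150], [115, 0, 152], [116, 0, 154], [117, 0, 155]], "rot": [[0.0, 0.0, 0.0], [0.0, 0.0, 0.0], [0.0, 0.0, 0.0], [0.0, 0.0, 0.0], [0.0, 0.0, 0.0], [0.0, 0.0, 0.0], [0.0, 0.0, 0.0], [0.0, 0.0, 0.0], [0.0, 0.0, 0.0], [0.0, 0.0, 0.0]], "grip": [0, 0, 0, 0, 0, 0, 0, 0, 0, 0]}
```

View pics/a6.png

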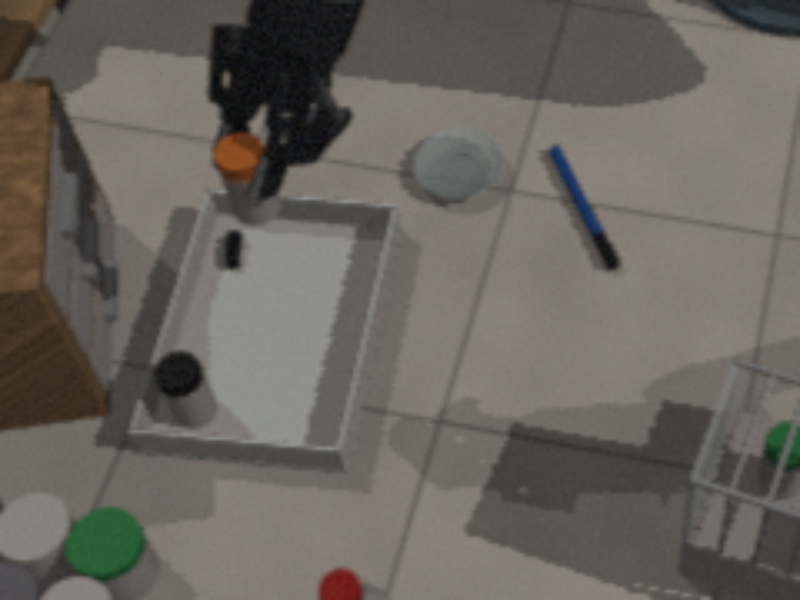

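Jar hangs upright over the tray; black jar (180,375) is clear, and the middle is free. Lower it.

Request:
{"api": "play_rows", "payload": {"xyz": [[30,0,39],[60,0,79],[84,0,111],[96,0,127],[105,0,139],[110,0,146],[113,0,150],[115,0,152],[116,0,153],[116,0,154]], "rot": [[0,0,0],[0,0,0],[0,0,0],[0,0,0],[0,0,0],[0,0,0],[0,0,0],[0,0,0],[0,0,0],[0,0,0]], "grip": [0,0,0,0,0,0,0,0,0,0]}}

```text
time_s: 22.0
eef_pos: [0.5755, -0.3692, 0.0568]
eef_rot: [0.306, 0.258, 0.913, -0.086]
wrist_force: [-0.0, -1.5, 0.2]
opening: 0.429
grasp_force: 60.6
```

Request:
{"api": "play_rows", "payload": {"xyz": [[1,0,1],[1,0,2],[1,0,2],[1,0,2],[1,0,2],[1,0,2],[1,0,2],[1,0,2],[1,0,2],[1,0,2]], "rot": [[0,0,0],[0,0,0],[0,0,0],[0,0,0],[0,0,0],[0,0,0],[0,0,0],[0,0,0],[0,0,0],[0,0,0]], "grip": [0,0,0,0.45,0.5,0.6,0.7,0.7,0.7,0.7]}}

```text
time_s: 23.25
eef_pos: [0.5757, -0.3693, 0.0542]
eef_rot: [0.305, 0.258, 0.913, -0.085]
wrist_force: [0.0, -0.0, -0.4]
opening: 0.699
grasp_force: 0.0
```

Request:
{"api": "play_rows", "payload": {"xyz": [[0,0,-10],[0,0,-25],[0,0,-45],[0,0,-70],[0,0,-100],[0,0,-140],[0,0,-180],[0,0,-200],[0,0,-200],[0,0,-200]], "rot": [[0,0,0],[0,0,0],[0,0,0],[0,0,0],[0,0,0],[0,0,0],[0,0,0],[0,0,0],[0,0,0],[0,0,0]], "grip": [0.7,0.7,0.7,0.7,0.7,0.7,0.7,0.7,0.7,0.7]}}

```text
time_s: 24.5
eef_pos: [0.4729, -0.3066, 0.2136]
eef_rot: [0.305, 0.258, 0.913, -0.085]
wrist_force: [0.3, -0.7, 0.3]
opening: 0.703
grasp_force: 0.0
```

```bash
python3 m2.py
python3 - <<'E'
from h import *
c=dict(np.load('/tmp/scene.npz'));W=world(c);hsv=cv2.cvtColor(c['color'],cv2.COLOR_RGB2HSV)
m=(cv2.inRange(hsv,(3,150,80),(16,255,255))>0)&(np.linalg.norm(W[...,:2]-[.575,-.37],axis=-1)<.08)
q=W[m];print(m.sum(),np.median(q,0))
cv2.imwrite('pics/a7.png',cv2.resize(c['color'][60:300,80:400,::-1],(800,600)))
E
```

```text
scene blue 157 [0.4851 0.2927 0.1037] [0.4974 0.2881 0.1113]
  angle 1.704335761484168
scene green 97 [0.6352 0.0715 0.0756] [0.6366 0.0742 0.0757]
scene brass 103 [0.343  0.2977 0.0974] [0.3457 0.2973 0.0994]
top blue 325 [0.4856 0.2902 0.1031] [0.4849 0.2887 0.1087]
  angle 1.7058670010856987
top green 67 [0.6248 0.0681 0.077 ] [0.6259 0.0685 0.0771]
top brass 112 [0.3377 0.2962 0.0973] [0.3393 0.2952 0.1   ]
112 [ 0.5852033  -0.36734387  0.07365989]
```

View pics/a7.png

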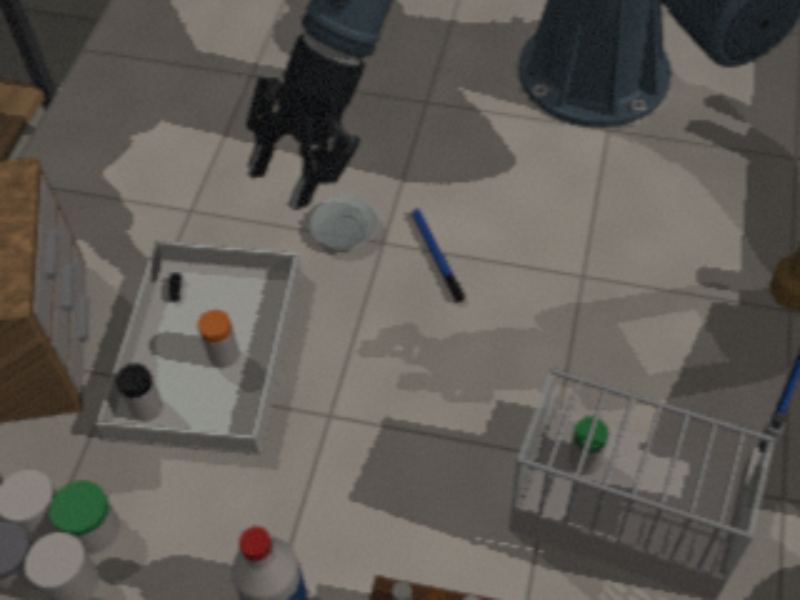

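The orange jar stands upright in the tray at (218,340). The flap is still propped at 1.70 rad, and the gripper is clear.

```bash
python3 -c "
from h import *
print(ctrl.hand_in())"
```

```text
the job is handed in; nothing more can be done
None
```

I handed the job in at about 24.5 s of the 70 s limit. In the last camera check the weight alone held the flap open at about 1.70 rad, the orange jar stood upright in the tray, and the green- and black-capped jars looked unmoved; the hand-in returned no verdict.

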